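# Shut and lock the access cover of a bench instrument

### The job

The hinged cover of the instrument case on the electronics bench is standing ajar. Push it down with the fingertips until it is fully shut, then set the fingertips in the slot of the round latch on the cover and turn it a quarter turn clockwise (seen from above) to its stop, so that the cover is locked. Only push: do not raise the cover any farther, and leave the solder spool, the tip-cleaner tin and the flux jar where they stand.

Things in the scene. Friction and masses are not known exactly. Their poses are not given: they have to be found in the camera images.
- case: Grey instrument case, open at the top, 220 (x) x 210 (y) x 80 mm high, standing fixed on the bench. Origin: centre of its underside. Its -x side is the front, with a display and two knobs (which stick out up to 16 mm); the cover's hinge line lies along y at x = +105 mm, z = +80 mm.
- lid (a joint): Opening angle (rad) of the aluminium cover: 0 = shut and level, grows as its front edge rises (limit 1.0). Plate 5 mm thick, 210 mm wide (y), reaching 212 mm forward from the hinge line; shut, its top is 85 mm above the bench. Mass about 0.6 kg. Stiff hinge (friction about 1 Nm, partly overcome by the weight): it stays where it is left; a push of 2 to 6 N near the front edge shuts it.
- lid_edge (a point): Point on the cover's top face, centred across its width, 18 mm behind its front edge and 194 mm from the hinge line: a flat strip 37 mm deep between the front edge and the latch's collar, a good place to push. Axes turn with the cover: x away from the front edge towards the hinge, z out of the top face.
- latch_slot (a point): Centre of the slot's floor, on its axis, 3 mm above the cover's top face, 120 mm from the hinge line, mid-width. x along the slot, z out of the cover. Disc, 91 mm diameter, in a fixed steel collar (94 mm inner, 110 mm outer diameter, 14 mm high). A slot 34 mm wide, 10 mm deep runs right across between two grey cheeks (floor black), tops 1 mm below the collar's: it turns only from inside the slot.
- latch (a joint): Turn of the latch (rad), clockwise from above: 0 = open, slot front to back (case x); 1.571 = locked, at its stop, slot across (case y). Stays where left; takes about 0.1 Nm (4 N at 25 mm from the axis). Below, a 78 mm pawl swings under a keeper at the middle of the case's front wall in the last third of the turn; if turned while the cover is up, the pawl stops it from shutting.
- spool: Solder spool, green flanges, 56 mm diameter, 32 mm high, standing upright beside the case; bystander. Origin: centre of its underside.
- tin: Low round black tip-cleaner tin, 52 mm diameter, 20 mm high, beside the case; bystander. Origin: centre of its underside.
- flux_jar: White jar, 40 mm diameter, 62 mm high, beside the case; bystander. Origin: centre of its underside.

How it is judged:
By the outcome, as a careful person would: the job done as asked, in the order asked, and still so for the second after the job is handed in, with the robot touching nothing.
It also fails if it takes over 45 s, if anything falls off the work surface, if the arm or the gripper's body presses on something with over 40 N, if the wrist force passes 120 N, or if a joint passes its speed limit or range.

### The arm

A 6-joint arm with a two-finger parallel gripper is mounted at the origin on the work surface. World frame = base frame: x ahead of the robot, y to its left, z up, the work surface at z = 0. Lengths are in m, angles in rad, forces in N, time in s.
With the tool pointing down it reaches from about 0.425 to 0.925 m from the base axis. Payload 12.5 kg.
Tool frame: the origin (TCP) lies midway between the tips of the shut fingers; the grasp point (between the pads) lies 19 mm behind it (arm.pinch_z is the distance from the TCP to the grasp point, in m); z points along the fingers, y is the line along which they close (so a half turn about z gives the same grasp; the last joint's range is limited). The gripper opens to 85 mm and grips with 20 to 120 N. Pads are 22 mm wide; open, the fingers measure 114 mm over their backs; the gripper's body (76 mm by 85 mm) begins 54 mm behind the grasp point. The pads swing forward as they close: fully open they stand 13 mm farther back than shut.
Start: joints at [1.007, 0.491, 1.559, -0, 1.092, -0.106], TCP at [0.276, 0.561, 0.231] pointing down, gripper open.
Joint ranges: [-3.1, 3.1], [-0.84, 2.19], [0.05, 2.79], [-1.13, 4.28], [0.06, 2.93], [-2.69, 2.69]. Speed limits (rad/s): [2.22, 2.22, 2.79, 3.14, 3.14, 3.14].

### API

Orientations are given as a unit quaternion [w, x, y, z].
In Python, from plant import arm gives the robot as it stands. The module is installed in compiled form; this text tells all that it offers.
- The arm moves only by the shell command python3 -m handwheel 'ROWS' [FORCE]. ROWS is JSON, a list of rows, each an object of numbers: "dx", "dy", "dz": the shift along the tool's x, y, z in cm; "yaw": the turn about the tool's z in degrees; "fingers": the finger opening in cm, from 0 to 8.54. A call has 1 to 8 rows; each row shifts and turns the commanded pose from where the row before left it, along the tool's axes as they then stand; what a row does not reach is not made up. A row lasts 1/8 s, in which the tool goes at most 62.5 mm and 10.7 degrees, less where a joint would pass 70% of its speed; a pose out of reach is approached as far as the arm can. A call is refused whole if a number of a shift passes 6.25 or a number of a turn 10.7, either way. A call with a gripper value outside its range is refused whole. The fingers move at their own pace and stop on an object; FORCE is the grip in N (left out, the last holds). Time passes only in rows, so rows that do not move let the fingers close. It gives the time, the measured TCP pose, the force, the opening and the grip force at its end, in the units of the state.
- arm.observe(): the state, without advancing time (a new reading comes with each control period).
- arm.snapshot(name): name is "side" or "top"; returns the picture (420x560x3 uint8, red, green, blue); there is no depth.
- arm.camera_params(name): a dict with "fx", "fy", "cx", "cy" (pixels), "cam_to_world" (4x4, takes a point from camera to world coordinates). Camera axes: x right, y up, looking along -z (the intrinsics and any distortion apply to the point x, -y, -z); pixel columns grow to the right and rows downward; lengths in m; the calibration is good to about 2 mm. A picture is of the moment at which its call begins. camera_params takes no time and is no camera call.
- arm.sign_off(): hands the job in; it is judged then, once.
The state is a dict: "time_s": time; "joints": joint angles; "dq": joint speeds; "tau": joint torques, N m; "ee_pos": TCP position; "tool_rot": TCP orientation; "ft_force": force on the tool from outside, world axes, zero at the start; "wrist_torque": the same for the moment, N m; "width": opening from 0.0 (shut) to 1.0 (fully open); "grip_force": force on a finger pad.
Only numpy, scipy, OpenCV 4.12 (cv2) and the standard library are available. Lean on these libraries where they do the work, as an engineer would, in place of code of your own. Each camera call takes 0.05 s, during which the arm holds its last target. There are 200 camera calls.

## Working session

There is one attempt and no reset: what is moved stays moved. The work goes in short steps, Python scripts to look and compute and a shell command to move; the robot and the scene stay as the last step left them, time stands still between calls to the robot, and variables do not carry over. Pictures are saved under pics/ and viewed, at most 10 in all, crops included, and the job is handed in when it is done.

```bash
mkdir -p pics; python3 - <<'E'
from plant import arm
import cv2,numpy as np
for n in("side","top"):
    cv2.imwrite(f"pics/{n}0.png",arm.snapshot(n)[:,:,::-1]); p=arm.camera_params(n)
    print(n,{k:(np.round(v,3).tolist()) for k,v in p.items()})
s=arm.observe();print(s)
E
```

```text
side {'fx': 518.683, 'fy': 518.683, 'cx': 282.493, 'cy': 218.299, 'cam_to_world': [[-0.992, 0.101, -0.072, 0.577], [-0.123, -0.735, 0.667, 0.775], [0.015, 0.67, 0.742, 0.84], [0.0, 0.0, 0.0, 1.0]]}
top {'fx': 543.708, 'fy': 543.708, 'cx': 286.381, 'cy': 218.61, 'cam_to_world': [[0.01, 0.997, -0.083, 0.57], [-1.0, 0.009, -0.012, 0.057], [-0.012, 0.083, 0.996, 1.101], [0.0, 0.0, 0.0, 1.0]]}
{'time_s': 0.1, 'joints': array([ 1.00738102e+00,  4.91488967e-01,  1.55942352e+00, -2.63723157e-05,
        1.09173677e+00, -1.05596954e-01]), 'dq': array([ 5.12264190e-04, -1.11293499e-03, -7.80706948e-04,  6.47478486e-04,
       -6.45067223e-04, -4.92262127e-05]), 'tau': array([ 1.44498019e-03, -6.19448733e+01, -2.62027144e+01, -2.10502426e-04,
        2.98378160e-03, -8.49922390e-05]), 'ee_pos': array([0.27610734, 0.56045339, 0.23078054]), 'tool_rot': array([-1.62392984e-04,  2.26909334e-01,  9.73915743e-01, -5.02860664e-04]), 'ft_force': array([ 0.28219173, -0.37059058, -0.23238871]), 'wrist_torque': array([-0.0086918 ,  0.02183299,  0.01343306]), 'grip_force': 0.0, 'width': 0.9995130423204399}
```

View pics/side0.png

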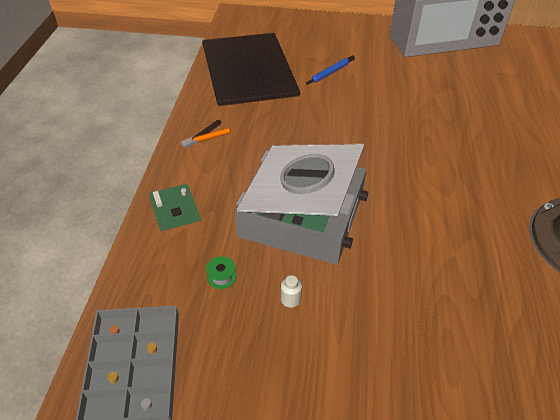

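View pics/top0.png

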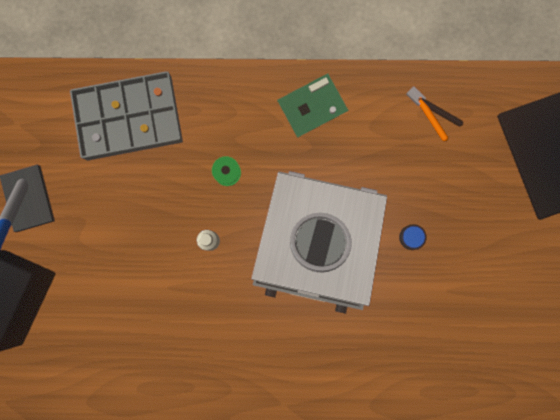

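The side view shows the cover ajar, with its front edge running (364,145)–(336,213) and its hinge at the left (239,209)–(271,146). The top view shows the lid corners at about (278,174), (386,193), (369,306) and (254,283), the latch at (320,242), the spool at (226,171), the jar at (207,240) and the tin at (413,237). Next I'll enlarge both to get sharper corners.

```bash
python3 - <<'E'
import cv2,numpy as np
a=cv2.imread("pics/side0.png")[130:270,225:385]; b=cv2.imread("pics/top0.png")[165:325,240:400]
a=cv2.copyMakeBorder(a,0,20,0,0,cv2.BORDER_CONSTANT)
cv2.imwrite("pics/crop0.png",cv2.resize(np.hstack([a,b]),None,fx=2.5,fy=2.5,interpolation=cv2.INTER_CUBIC))
E
```

```text
(no output)
```

View pics/crop0.png

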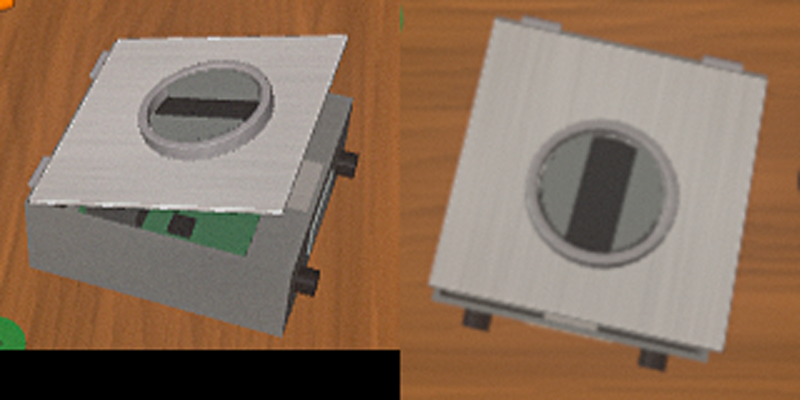

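The crop shows the lid corners clearly in both views; the front edge is up, and the slot runs front to back. I'll triangulate the corners.

```bash
cat > h.py <<'E'
from plant import arm
import cv2,numpy as np
def P(n):
    p=arm.camera_params(n);K=np.array([[p['fx'],0,p['cx']],[0,p['fy'],p['cy']],[0,0,1]])
    T=np.linalg.inv(np.array(p['cam_to_world']));return K@(np.diag([1,-1,-1,1])@T)[:3]
def tri(s,t):
    X=cv2.triangulatePoints(P("side"),P("top"),np.float64(s).T.copy(),np.float64(t).T.copy());return (X[:3]/X[3]).T
def ray(n,uv,z):
    p=arm.camera_params(n);M=np.array(p['cam_to_world']);d=M[:3,:3]@[(uv[0]-p['cx'])/p['fx'],-(uv[1]-p['cy'])/p['fy'],-1]
    return M[:3,3]+d*(z-M[2,3])/d[2]
def proj(n,X):
    q=P(n)@np.append(X,1);return q[:2]/q[2]
E
python3 - <<'E'
from h import *
s=np.array([(28,203),(118,39),(348,36),(282,212),(206,110)])/2.5+[225,130]
t=(np.array([(496,18),(767,77),(722,351),(431,287),(603,193)])-[400,0])/2.5+[240,165]
X=tri(s,t);print(X.round(4))
d=lambda i,j:np.linalg.norm(X[i]-X[j]);print(d(0,1),d(1,2),d(2,3),d(3,0))
h=(X[0]+X[1])/2;f=(X[2]+X[3])/2
v=f-h;print("hinge",h,"front",f,"ang",np.arcsin(v[2]/np.linalg.norm(v)),"yaw",np.degrees(np.arctan2(-v[1],-v[0])),np.degrees(np.arctan2(*(X[0]-X[1])[[0,1]]*[-1,1])))
for n,uv,z in(("spool",(226,171),.032),("jar",(207,240),.062),("tin",(413,237),.02)):print(n,ray("top",uv,z))
E
```

```text
[[ 0.7441  0.0855  0.0796]
 [ 0.6999 -0.1188  0.0847]
 [ 0.5008 -0.076   0.1469]
 [ 0.5436  0.127   0.1437]
 [ 0.6105  0.0059  0.1247]]
0.20912220902704848 0.21296773491850973 0.2075273219946144 0.21452486225505676
hinge [ 0.72199918 -0.01666937  0.0821804 ] front [0.52220716 0.02552543 0.14533914] ang 0.299966791399086 yaw -11.925264588431206 -12.200679650066427
spool [0.75317936 0.19114556 0.032     ]
jar [0.6142125  0.22121681 0.062     ]
tin [ 0.62588854 -0.18148993  0.02      ]
```

The lid measures 209 × 213 mm, which matches the text. The yaw is -12°, the angle 0.30 rad and the hinge line is at about (0.7205, -0.0164, 0.080). I'll go above the push strip (0.532, 0.0235) with the fingers shut.

```bash
python3 -m handwheel '[{"dx":-4.2,"dy":-3.3,"fingers":0},{"dx":-4.2,"dy":-3.3,"fingers":0},{"dx":-4.2,"dy":-3.3,"fingers":0},{"dx":-4.2,"dy":-3.3,"fingers":0},{"dx":-4.2,"dy":-3.3,"fingers":0},{"dx":-4.2,"dy":-3.3,"fingers":0},{"dx":-4.2,"dy":-3.3,"fingers":0},{"dx":-4.2,"dy":-3.3,"fingers":0}]' 30
cat >> h.py <<'E'
H=np.array([.7205,-.0164]);U=np.array([np.cos(np.radians(-12)),np.sin(np.radians(-12))]);W=np.array([-U[1],U[0]])
def to(u,w,z,yaw):
    "tool-frame move (cm, deg) to case-hinge coords u,w, height z, tool-y bearing yaw"
    from scipy.spatial.transform import Rotation as R
    s=arm.observe();q=s['tool_rot'];M=R.from_quat(np.r_[q[1:],q[0]]).as_matrix()
    t=np.r_[H+u*U+w*W,z];b=np.degrees(np.arctan2(M[1,1],M[0,1]))
    print("t",s['time_s'],"d(cm)",(M.T@(t-s['ee_pos'])*100).round(2),"yaw",round((b-yaw+180)%360-180,1),"z",s['ee_pos'][2].round(4),"F",s['ft_force'].round(1),"T",s['wrist_torque'].round(2),"w",round(s['width'],3),"uw",((s['ee_pos'][:2]-H)@np.array([U,W]).T).round(4),"j6",s['joints'][5].round(2))
E
python3 -c "from h import *;to(-.193,0,.17,78)"
```

```text
t 0.1 d(cm) [-46.65 -36.84   6.11] yaw -14.2 z 0.2308 F [ 0.3 -0.4 -0.2] T [-0.01  0.02  0.01] w 1.0 uw [-0.5546  0.4719] j6 -0.11validation failed for argument at $[0]...
```

Row 0 was refused. I'll try a single small row with every key given.

```bash
python3 -m handwheel '[{"dx":-4.2,"dy":-3.3,"dz":0,"yaw":0,"fingers":0}]' 30; echo " rc $?"; python3 -c "from h import *;to(-.193,0,.17,78)"
```

```text
time_s: 0.22
ee_pos: [0.2986, 0.5134, 0.2305]
tool_rot: [-0.0, 0.225, 0.974, -0.0]
ft_force: [0.7, 0.8, -0.8]
width: 0.817
grip_force: 0.0
 rc 0
t 0.225 d(cm) [-42.45 -33.76   6.05] yaw -14.1 z 0.2305 F [ 0.7  0.8 -0.8] T [0.01 0.01 0.03] w 0.817 uw [-0.5228  0.4305] j6 -0.18
```

All keys are required. Now the rest of the move.

```bash
python3 -m handwheel '[{"dx":-4.2,"dy":-3.3,"dz":0,"yaw":0,"fingers":0},{"dx":-4.2,"dy":-3.3,"dz":0,"yaw":0,"fingers":0},{"dx":-4.2,"dy":-3.3,"dz":0,"yaw":0,"fingers":0},{"dx":-4.2,"dy":-3.3,"dz":0,"yaw":0,"fingers":0},{"dx":-4.2,"dy":-3.3,"dz":0,"yaw":0,"fingers":0},{"dx":-4.2,"dy":-3.3,"dz":0,"yaw":0,"fingers":0},{"dx":-4.2,"dy":-3.3,"dz":0,"yaw":0,"fingers":0},{"dx":-4.2,"dy":-3.3,"dz":0,"yaw":0,"fingers":0}]'
python3 -c "from h import *;to(-.193,0,.17,78)"
```

```text
time_s: 1.23
ee_pos: [0.4845, 0.1255, 0.2312]
tool_rot: [-0.0, 0.227, 0.974, 0.0]
ft_force: [1.5, 0.6, -0.5]
width: -0.002
grip_force: 0.0
t 1.225 d(cm) [-8.73 -7.04  6.12] yaw -14.2 z 0.2312 F [ 1.5  0.6 -0.5] T [-0.01 -0.03  0.03] w -0.002 uw [-0.2603  0.0897] j6 -0.99
```

```bash
python3 -m handwheel '[{"dx":-4.4,"dy":-3.5,"dz":0,"yaw":0,"fingers":0},{"dx":-4.4,"dy":-3.5,"dz":0,"yaw":0,"fingers":0},{"dx":0,"dy":0,"dz":2,"yaw":-7.1,"fingers":0},{"dx":0,"dy":0,"dz":2,"yaw":-7.1,"fingers":0},{"dx":0,"dy":0,"dz":1,"yaw":0,"fingers":0},{"dx":0,"dy":0,"dz":0,"yaw":0,"fingers":0}]'
python3 - <<'E'
from h import *
to(-.193,0,.17,78)
a=arm.snapshot("side")[90:290,185:385,::-1];b=arm.snapshot("top")[150:350,220:420,::-1]
cv2.imwrite("pics/p1.png",cv2.resize(np.hstack([a,b]),None,fx=2,fy=2,interpolation=cv2.INTER_CUBIC))
E
```

```text
time_s: 1.98
ee_pos: [0.5319, 0.0256, 0.1809]
tool_rot: [-0.001, 0.106, 0.994, 0.0]
ft_force: [-0.0, -0.6, 0.0]
width: -0.001
grip_force: 0.0
t 1.975 d(cm) [-0.03 -0.19  1.09] yaw -0.2 z 0.1809 F [-0.  -0.6  0. ] T [-0.05 -0.05 -0.  ] w -0.001 uw [-0.1933  0.0019] j6 -1.43
```

View pics/p1.png

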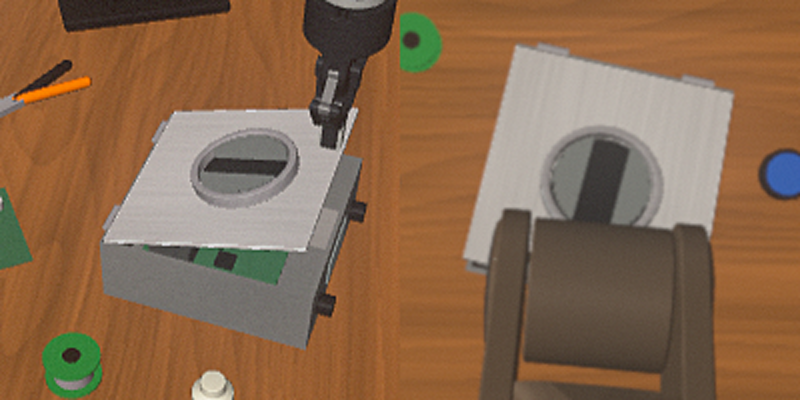

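The side view shows the fingertips (crop (330,145)) above the strip, between the collar and the front edge, at the lid's mid-width. Pushing down.

```bash
python3 -m handwheel '[{"dx":0,"dy":-0.2,"dz":1.5,"yaw":0,"fingers":0},{"dx":0,"dy":0,"dz":1.5,"yaw":0,"fingers":0},{"dx":0,"dy":0,"dz":0.8,"yaw":0,"fingers":0},{"dx":0,"dy":0,"dz":0.8,"yaw":0,"fingers":0},{"dx":0,"dy":0,"dz":0.8,"yaw":0,"fingers":0},{"dx":0,"dy":0,"dz":0.8,"yaw":0,"fingers":0}]'
python3 -c "from h import *;to(-.193,0,.085,78)"
```

```text
time_s: 2.82
ee_pos: [0.5317, 0.0236, 0.1189]
tool_rot: [0.0, 0.105, 0.994, 0.0]
ft_force: [-1.7, -0.0, 1.4]
width: 0.0
grip_force: 0.6
t 2.825 d(cm) [-0.    0.02  3.39] yaw -0.0 z 0.1189 F [-1.7 -0.   1.4] T [-0.    0.09 -0.01] w 0.0 uw [-0.193  -0.0002] j6 -1.44
```

```bash
python3 -m handwheel '[{"dx":0,"dy":0,"dz":0.7,"yaw":0,"fingers":0},{"dx":0,"dy":0,"dz":0.7,"yaw":0,"fingers":0},{"dx":0,"dy":0,"dz":0.6,"yaw":0,"fingers":0},{"dx":0,"dy":0,"dz":0.6,"yaw":0,"fingers":0},{"dx":0,"dy":0,"dz":0.4,"yaw":0,"fingers":0},{"dx":0,"dy":0,"dz":0.3,"yaw":0,"fingers":0},{"dx":0,"dy":0,"dz":0.1,"yaw":0,"fingers":0}]'
python3 -c "from h import *;to(-.193,0,.085,78)"
```

```text
time_s: 3.7
ee_pos: [0.5316, 0.0236, 0.0852]
tool_rot: [-0.0, 0.105, 0.994, 0.0]
ft_force: [-1.0, 0.6, 1.5]
width: 0.001
grip_force: 0.5
t 3.7 d(cm) [-0.01  0.02  0.02] yaw -0.0 z 0.0852 F [-1.   0.6  1.5] T [-0.01  0.16  0.01] w 0.001 uw [-0.1931 -0.0002] j6 -1.44
```

```bash
python3 -m handwheel '[{"dx":0,"dy":0,"dz":0.1,"yaw":0,"fingers":0},{"dx":0,"dy":0,"dz":0,"yaw":0,"fingers":0}]'; python3 -m handwheel '[{"dx":0,"dy":0,"dz":0.1,"yaw":0,"fingers":0},{"dx":0,"dy":0,"dz":0,"yaw":0,"fingers":0}]'
```

```text
time_s: 3.95
ee_pos: [0.5316, 0.0236, 0.085]
tool_rot: [0.0, 0.105, 0.994, 0.0]
ft_force: [-2.7, 0.5, 8.9]
width: 0.002
grip_force: 4.5
time_s: 4.2
ee_pos: [0.5317, 0.0236, 0.0849]
tool_rot: [0.001, 0.105, 0.995, 0.0]
ft_force: [-6.8, -0.2, 22.0]
width: -0.002
grip_force: 10.7
```

The cover stopped at z = 0.085 with a 22 N reaction, so it is shut. I'll raise the tool and measure the latch from the side view.

```bash
python3 -m handwheel '[{"dx":0,"dy":0,"dz":-1,"yaw":0,"fingers":0},{"dx":0,"dy":0,"dz":-3,"yaw":0,"fingers":0},{"dx":0,"dy":0,"dz":-3,"yaw":0,"fingers":0},{"dx":0,"dy":0,"dz":-3,"yaw":0,"fingers":0},{"dx":0,"dy":0,"dz":0,"yaw":0,"fingers":0}]'
python3 - <<'E'
from h import *
to(-.12,0,.17,-12)
g=arm.snapshot("side")[:,:,::-1].copy()
c=H-.12*U
# warp check: draw predicted collar outer circle (z .099) and lid front/hinge corners at z .085
for a in np.linspace(0,6.283,24):
    p=proj("side",np.r_[c+.055*np.array([np.cos(a),np.sin(a)]),.099]);g[int(round(p[1])),int(round(p[0]))]=(0,0,255)
for u in(0,-.212):
    for w in(-.105,.105):
        p=proj("side",np.r_[H+u*U+w*W,.085]);g[int(round(p[1])),int(round(p[0]))]=(255,0,0)
cv2.imwrite("pics/s2.png",cv2.resize(g[120:270,205:405],None,fx=4,fy=4,interpolation=cv2.INTER_NEAREST))
E
```

```text
time_s: 4.82
ee_pos: [0.5326, 0.0235, 0.1855]
tool_rot: [0.002, 0.105, 0.994, 0.0]
ft_force: [0.1, 0.7, 0.3]
width: 0.001
grip_force: 0.0
t 4.825 d(cm) [-7.21  0.01  1.58] yaw 90.0 z 0.1855 F [0.1 0.7 0.3] T [-0.03  0.03 -0.01] w 0.001 uw [-1.921e-01 -1.000e-04] j6 -1.44
```

View pics/s2.png

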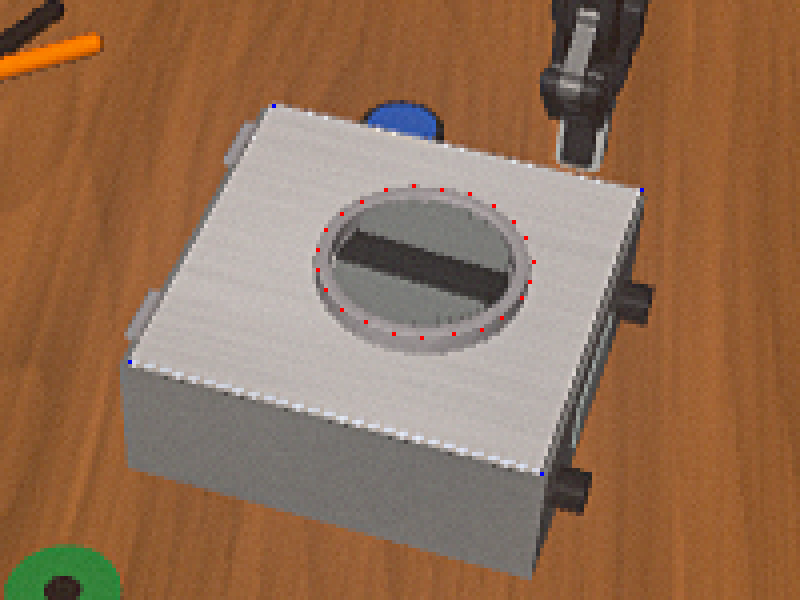

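The cover is shut. My predicted corners (blue) and collar circle (red) match the picture, and the slot runs front to back. I'll go over the latch, turn the tool 90° and open the fingers to 4 cm.

```bash
python3 -m handwheel '[{"dx":-3.6,"dy":0,"dz":0,"yaw":0,"fingers":4},{"dx":-3.6,"dy":0,"dz":0,"yaw":0,"fingers":4},{"dx":0,"dy":0,"dz":0,"yaw":10,"fingers":4},{"dx":0,"dy":0,"dz":0,"yaw":10,"fingers":4},{"dx":0,"dy":0,"dz":0,"yaw":10,"fingers":4},{"dx":0,"dy":0,"dz":0,"yaw":10,"fingers":4},{"dx":0,"dy":0,"dz":0,"yaw":10,"fingers":4},{"dx":0,"dy":0,"dz":0,"yaw":10,"fingers":4}]'
python3 -m handwheel '[{"dx":0,"dy":0,"dz":1,"yaw":10,"fingers":4},{"dx":0,"dy":0,"dz":1,"yaw":10,"fingers":4},{"dx":0,"dy":0,"dz":1,"yaw":10,"fingers":4},{"dx":0,"dy":0,"dz":1,"yaw":0,"fingers":4},{"dx":0,"dy":0,"dz":0.5,"yaw":0,"fingers":4},{"dx":0,"dy":0,"dz":0,"yaw":0,"fingers":4}]'
python3 - <<'E'
from h import *
to(-.12,0,.091,-12)
g=arm.snapshot("side")[:,:,::-1]
cv2.imwrite("pics/s3.png",cv2.resize(g[120:270,205:405],None,fx=4,fy=4,interpolation=cv2.INTER_CUBIC))
E
```

```text
time_s: 5.88
ee_pos: [0.6017, 0.0085, 0.182]
tool_rot: [-0.001, 0.59, 0.807, -0.0]
ft_force: [-0.3, -0.0, 0.1]
width: 0.468
grip_force: 0.0
time_s: 6.62
ee_pos: [0.6019, 0.0085, 0.1378]
tool_rot: [-0.0, 0.777, 0.63, -0.0]
ft_force: [-0.3, -0.4, 0.4]
width: 0.469
grip_force: 0.0
t 6.625 d(cm) [0.03 0.13 4.68] yaw 0.1 z 0.1378 F [-0.3 -0.4  0.4] T [0.04 0.01 0.02] w 0.469 uw [-0.1212 -0.0003] j6 0.11
```

View pics/s3.png

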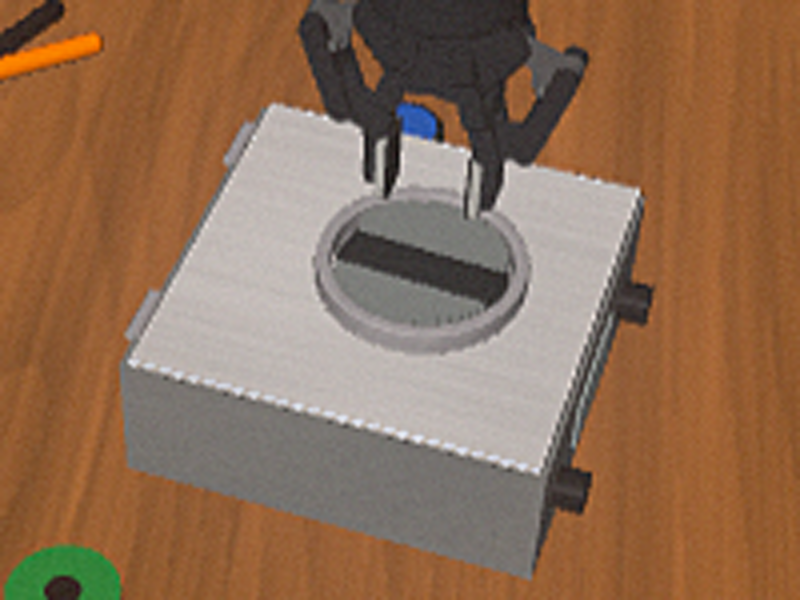

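The fingers are lined up along the slot and straddle its centre. I'll lower them into it until they touch the floor.

```bash
python3 -m handwheel '[{"dx":0,"dy":0.1,"dz":1.5,"yaw":0,"fingers":4},{"dx":0,"dy":0,"dz":1.5,"yaw":0,"fingers":4},{"dx":0,"dy":0,"dz":1,"yaw":0,"fingers":4},{"dx":0,"dy":0,"dz":0.4,"yaw":0,"fingers":4},{"dx":0,"dy":0,"dz":0.2,"yaw":0,"fingers":4},{"dx":0,"dy":0,"dz":0,"yaw":0,"fingers":4}]'
python3 -m handwheel '[{"dx":0,"dy":0,"dz":0.2,"yaw":0,"fingers":4},{"dx":0,"dy":0,"dz":0,"yaw":0,"fingers":4}]'
python3 -m handwheel '[{"dx":0,"dy":0,"dz":0.2,"yaw":0,"fingers":4},{"dx":0,"dy":0,"dz":0,"yaw":0,"fingers":4}]'
python3 -c "from h import *;to(-.12,0,.088,-12)"
```

```text
time_s: 7.42
ee_pos: [0.6031, 0.0083, 0.0925]
tool_rot: [0.0, 0.777, 0.629, 0.0]
ft_force: [-0.3, -1.0, -0.3]
width: 0.466
grip_force: 0.0
time_s: 7.68
ee_pos: [0.603, 0.0083, 0.0904]
tool_rot: [0.0, 0.777, 0.629, 0.0]
ft_force: [-0.5, -0.2, -0.7]
width: 0.469
grip_force: 0.0
time_s: 7.92
ee_pos: [0.603, 0.0083, 0.0882]
tool_rot: [-0.0, 0.777, 0.629, -0.0]
ft_force: [-0.1, -0.1, 0.3]
width: 0.465
grip_force: 0.0
t 7.925 d(cm) [0.02 0.01 0.02] yaw -0.0 z 0.0882 F [-0.1 -0.1  0.3] T [-0.05  0.04 -0.04] w 0.465 uw [-0.1201 -0.0002] j6 0.11
```

```bash
python3 -m handwheel '[{"dx":0,"dy":0,"dz":0.2,"yaw":0,"fingers":4},{"dx":0,"dy":0,"dz":0,"yaw":0,"fingers":4}]'
python3 -m handwheel '[{"dx":0,"dy":0,"dz":0.1,"yaw":0,"fingers":4},{"dx":0,"dy":0,"dz":0,"yaw":0,"fingers":4}]'
python3 -m handwheel '[{"dx":0,"dy":0,"dz":0.1,"yaw":0,"fingers":4},{"dx":0,"dy":0,"dz":0,"yaw":0,"fingers":4}]'
```

```text
time_s: 8.18
ee_pos: [0.6031, 0.0083, 0.0865]
tool_rot: [0.0, 0.777, 0.629, 0.0]
ft_force: [-0.8, 0.5, 4.4]
width: 0.469
grip_force: 1.9
time_s: 8.43
ee_pos: [0.6031, 0.0083, 0.0864]
tool_rot: [0.0, 0.777, 0.629, 0.0]
ft_force: [-3.7, 0.2, 13.4]
width: 0.47
grip_force: 6.7
time_s: 8.68
ee_pos: [0.6032, 0.0083, 0.0863]
tool_rot: [0.001, 0.777, 0.629, 0.001]
ft_force: [-6.1, -0.1, 22.9]
width: 0.465
grip_force: 11.3
```

```bash
python3 -m handwheel '[{"dx":0,"dy":0,"dz":-0.3,"yaw":0,"fingers":4},{"dx":0,"dy":0,"dz":0,"yaw":0,"fingers":4}]'
python3 - <<'E'
from h import *
g=arm.snapshot("side")[:,:,::-1]
cv2.imwrite("pics/s4.png",cv2.resize(g[140:230,265:365],None,fx=6,fy=6,interpolation=cv2.INTER_CUBIC))
E
```

```text
time_s: 8.93
ee_pos: [0.6031, 0.0083, 0.0873]
tool_rot: [0.0, 0.777, 0.629, 0.0]
ft_force: [-0.5, 0.1, -0.5]
width: 0.473
grip_force: 0.0
```

View pics/s4.png

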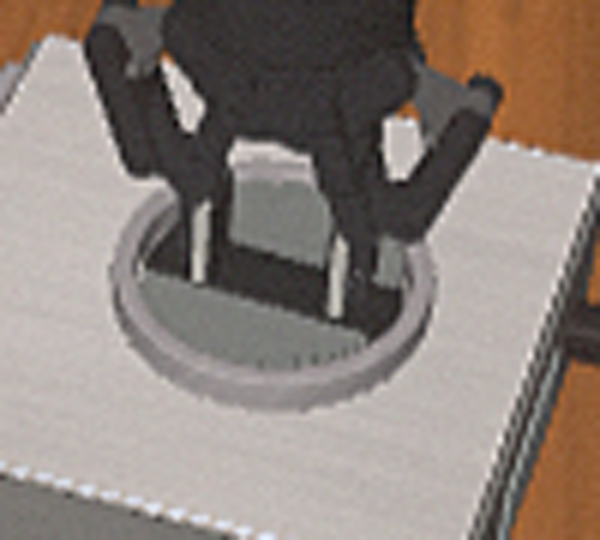

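The fingers are in the slot, just off its black floor. Turning clockwise (tool yaw +).

```bash
python3 -m handwheel '[{"dx":0,"dy":0,"dz":0,"yaw":5,"fingers":4},{"dx":0,"dy":0,"dz":0,"yaw":5,"fingers":4},{"dx":0,"dy":0,"dz":0,"yaw":5,"fingers":4},{"dx":0,"dy":0,"dz":0,"yaw":5,"fingers":4},{"dx":0,"dy":0,"dz":0,"yaw":5,"fingers":4},{"dx":0,"dy":0,"dz":0,"yaw":5,"fingers":4},{"dx":0,"dy":0,"dz":0,"yaw":5,"fingers":4},{"dx":0,"dy":0,"dz":0,"yaw":5,"fingers":4}]'
python3 -c "from h import *;to(-.12,0,.088,-112)"
```

```text
time_s: 9.98
ee_pos: [0.6034, 0.0088, 0.0869]
tool_rot: [-0.0, 0.946, 0.324, 0.0]
ft_force: [2.4, 5.1, -2.0]
width: 0.469
grip_force: 2.4
t 9.975 d(cm) [-0.04  0.01 -0.11] yaw 59.8 z 0.0869 F [ 2.4  5.1 -2. ] T [ 0.7  -0.41  0.1 ] w 0.469 uw [-0.1198  0.0003] j6 0.82
```

```bash
python3 -m handwheel '[{"dx":0,"dy":0,"dz":0,"yaw":6,"fingers":4},{"dx":0,"dy":0,"dz":0,"yaw":6,"fingers":4},{"dx":0,"dy":0,"dz":0,"yaw":6,"fingers":4},{"dx":0,"dy":0,"dz":0,"yaw":6,"fingers":4},{"dx":0,"dy":0,"dz":0,"yaw":6,"fingers":4},{"dx":0,"dy":0,"dz":0,"yaw":6,"fingers":4},{"dx":0,"dy":0,"dz":0,"yaw":6,"fingers":4},{"dx":0,"dy":0,"dz":0,"yaw":6,"fingers":4}]'
python3 -c "from h import *;to(-.12,0,.088,-112)"
```

```text
time_s: 10.98
ee_pos: [0.6036, 0.0087, 0.0869]
tool_rot: [-0.0, 0.996, -0.089, 0.001]
ft_force: [4.6, 3.0, -1.6]
width: 0.467
grip_force: 2.8
t 10.975 d(cm) [-0.05  0.02 -0.11] yaw 11.8 z 0.0869 F [ 4.6  3.  -1.6] T [ 0.58 -0.62  0.1 ] w 0.467 uw [-0.1195  0.0002] j6 1.65
```

```bash
python3 -m handwheel '[{"dx":0,"dy":0,"dz":0,"yaw":4,"fingers":4},{"dx":0,"dy":0,"dz":0,"yaw":4,"fingers":4},{"dx":0,"dy":0,"dz":0,"yaw":0,"fingers":4}]'
python3 -c "from h import *;to(-.12,0,.088,-112)"
python3 -m handwheel '[{"dx":0,"dy":0,"dz":0,"yaw":3,"fingers":4},{"dx":0,"dy":0,"dz":0,"yaw":0,"fingers":4}]'
python3 -c "from h import *;to(-.12,0,.088,-112)"
```

```text
time_s: 11.35
ee_pos: [0.6034, 0.0086, 0.087]
tool_rot: [-0.0, 0.988, -0.156, 0.0]
ft_force: [2.7, 2.1, -1.5]
width: 0.469
grip_force: 1.5
t 11.35 d(cm) [-0.03  0.01 -0.1 ] yaw 4.0 z 0.087 F [ 2.7  2.1 -1.5] T [ 0.3  -0.49  0.06] w 0.469 uw [-1.197e-01  1.000e-04] j6 1.79
time_s: 11.6
ee_pos: [0.6033, 0.0084, 0.0871]
tool_rot: [-0.0, 0.983, -0.182, 0.0]
ft_force: [4.3, 0.3, -2.3]
width: 0.471
grip_force: 1.8
t 11.6 d(cm) [-0.02 -0.01 -0.09] yaw 1.1 z 0.0871 F [ 4.3  0.3 -2.3] T [ 0.28 -0.69  0.05] w 0.471 uw [-1.198e-01 -1.000e-04] j6 1.84
```

```bash
for i in 1 ; do python3 -m handwheel '[{"dx":0,"dy":0,"dz":0,"yaw":3,"fingers":4},{"dx":0,"dy":0,"dz":0,"yaw":0,"fingers":4}]' >/dev/null; done
python3 -c "from h import *;to(-.12,0,.088,-112)"
python3 -m handwheel '[{"dx":0,"dy":0,"dz":0,"yaw":3,"fingers":4},{"dx":0,"dy":0,"dz":0,"yaw":0,"fingers":4}]' >/dev/null
python3 -c "from h import *;to(-.12,0,.088,-112)"
```

```text
t 11.85 d(cm) [-0.02 -0.02 -0.08] yaw -1.9 z 0.0872 F [ 3.6  1.8 -1.7] T [ 0.25 -0.74  0.09] w 0.472 uw [-0.1199 -0.0002] j6 1.89
t 12.1 d(cm) [-0.02 -0.02 -0.08] yaw -4.9 z 0.0872 F [ 5.8  1.1 -3.5] T [ 0.27 -0.83  0.21] w 0.473 uw [-0.1199 -0.0002] j6 1.94
```

```bash
python3 -m handwheel '[{"dx":0,"dy":0,"dz":0,"yaw":2,"fingers":4},{"dx":0,"dy":0,"dz":0,"yaw":0,"fingers":4}]' >/dev/null
python3 -c "from h import *;to(-.12,0,.088,-112)"
python3 -m handwheel '[{"dx":0,"dy":0,"dz":0,"yaw":2,"fingers":4},{"dx":0,"dy":0,"dz":0,"yaw":0,"fingers":4}]' >/dev/null
python3 - <<'E'
from h import *
to(-.12,0,.088,-112)
g=arm.snapshot("side")[:,:,::-1]
cv2.imwrite("pics/s5.png",cv2.resize(g[140:230,265:365],None,fx=6,fy=6,interpolation=cv2.INTER_CUBIC))
E
```

```text
t 12.35 d(cm) [-0.02 -0.02 -0.08] yaw -6.8 z 0.0872 F [ 5.3  0.8 -4.1] T [ 0.28 -0.94  1.16] w 0.471 uw [-0.1198 -0.0002] j6 1.98
t 12.6 d(cm) [-0.02 -0.01 -0.08] yaw -8.7 z 0.0872 F [ 6.2  1.5 -4.3] T [ 0.39 -1.01  2.37] w 0.475 uw [-0.1198 -0.0002] j6 2.01
```

View pics/s5.png

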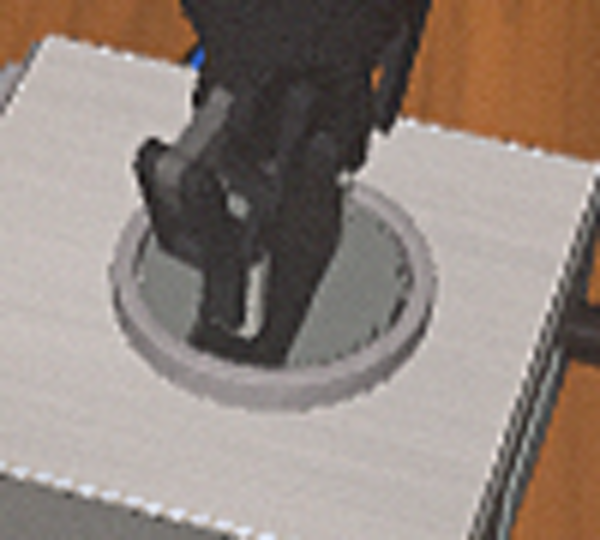

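The slot now runs across the case, and the torque about the vertical jumped to 2.4 Nm, so the latch is at its stop. I'll back off 8° to free the cheeks, lift and check.

```bash
python3 -m handwheel '[{"dx":0,"dy":0,"dz":0,"yaw":-4,"fingers":4},{"dx":0,"dy":0,"dz":0,"yaw":-6,"fingers":4},{"dx":0,"dy":0,"dz":0,"yaw":-3,"fingers":4},{"dx":0,"dy":0,"dz":-1,"yaw":0,"fingers":4},{"dx":0,"dy":0,"dz":-3,"yaw":0,"fingers":4},{"dx":0,"dy":0,"dz":-4,"yaw":0,"fingers":4},{"dx":0,"dy":0,"dz":-4,"yaw":0,"fingers":4},{"dx":0,"dy":0,"dz":0,"yaw":0,"fingers":4}]'
python3 - <<'E'
from h import *
to(-.12,0,.088,-102)
g=arm.snapshot("side")[:,:,::-1].copy();m=cv2.cvtColor(g,cv2.COLOR_BGR2GRAY)
c=H-.12*U
q=np.float32([proj("side",np.r_[c+a*U+b*W,.098]) for a,b in((.06,.06),(.06,-.06),(-.06,-.06),(-.06,.06))])
T=cv2.getPerspectiveTransform(q,np.float32([(0,0),(400,0),(400,400),(0,400)]))
r=cv2.warpPerspective(g,T,(400,400))
cv2.imwrite("pics/s6.png",np.hstack([cv2.resize(g[125:275,215:365],(400,400)),r]))
E
```

```text
time_s: 13.65
ee_pos: [0.6037, 0.0082, 0.211]
tool_rot: [-0.0, 0.988, -0.157, 0.003]
ft_force: [0.2, 0.1, 0.2]
width: 0.469
grip_force: 0.0
t 13.65 d(cm) [-0.13 -0.   12.3 ] yaw -6.1 z 0.211 F [0.2 0.1 0.2] T [ 0.01 -0.02 -0.  ] w 0.469 uw [-0.1193 -0.0002] j6 1.79
```

View pics/s6.png

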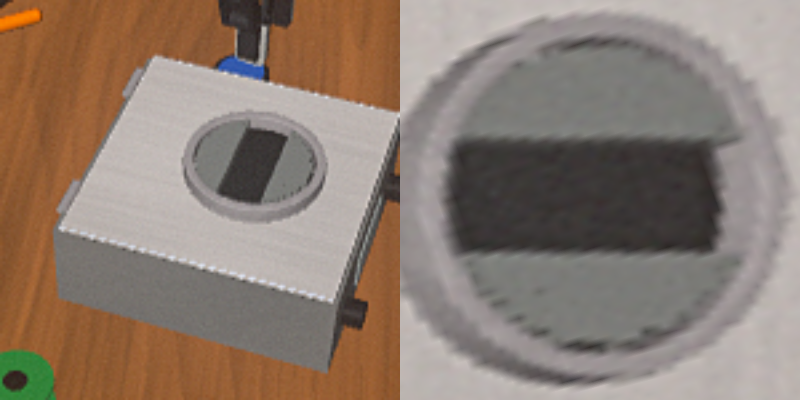

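The rectified view shows the slot square across the case. The cover is shut and the robot is clear of everything, so I'll hand in.

```bash
python3 -c "from plant import arm;print(arm.sign_off())"
```

```text
the job is handed in; nothing more can be done
None
```

The cover is pushed fully shut, the latch is turned a quarter turn clockwise to its stop, and the job is handed in after about 14 s of robot time; the spool, tin and jar were never touched.

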